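# Refit the oversize hatch of an optics enclosure

## Robot

A 6-joint arm with a two-finger parallel gripper is mounted at the origin on the work surface. World frame = base frame: x ahead of the robot, y to its left, z up, the work surface at z = 0. Lengths are in m, angles in rad, forces in N, time in s.
With the tool pointing down it reaches from about 0.275 to 0.825 m from the base axis. Payload 4.9 kg.
Tool frame: the origin (TCP) lies midway between the tips of the shut fingers; the grasp point (between the pads) lies 19 mm behind it (bot.grip_depth is the distance from the TCP to the grasp point, in m); z points along the fingers, y is the line along which they close (so a half turn about z gives the same grasp; the last joint's range is limited). The gripper opens to 85 mm and grips with 20 to 120 N. Pads are 22 mm wide; open, the fingers measure 114 mm over their backs; the gripper's body (76 mm by 85 mm) begins 54 mm behind the grasp point. The pads swing forward as they close: fully open they stand 13 mm farther back than shut.
Start: joints at [-1.273, 0.326, -0.193, 1.052, 0, 1.437], TCP at [0.23, -0.5, 0.231] pointing down, gripper open.
Joint ranges: [-2.65, 2.65], [-0.97, 1.79], [-1.3, 1.35], [-1.93, 2.1], [-1.47, 1.37], [-3.14, 3.14]. Speed limits (rad/s): [2.57, 2.57, 3.14, 3.14, 3.14, 3.14].

## Interface

Orientations are given as a unit quaternion [w, x, y, z].
In Python, from cell import bot gives the robot as it stands. Calls block until the motion is done:
- bot.move_pose(position, orientation): joint-space move of the TCP to a pose.
- bot.move_linear(position, speed=0.15, rotation=None, until_force=None): straight line of the TCP; rotation=None keeps the orientation; speed is the mean speed in m/s. With until_force (N) it stops when the force on the tool has changed by that much, and returns True; else False.
- bot.goto_joints(angles): joint-space move.
- bot.set_gripper(opening, grasp_force=None): opening from 0.0 (shut) to 1.0 (fully open); grasp_force is the grip in N (None keeps the last); returns when the fingers have stopped.
- bot.wait(seconds).
- bot.solve_ik(position, orientation): joint angles nearest the present ones, or None.
- bot.camera(name): name is "side" or "top"; returns the picture (420x560x3 uint8, red, green, blue); there is no depth.
- bot.calibration(name): a dict with "mtx" (3x3 intrinsics, pixels), "extrinsics" (4x4, takes a point from world to camera coordinates). Camera axes: x right, y down, z forward; pixel columns grow to the right and rows downward; lengths in m; the calibration is good to about 2 mm. A picture is of the moment at which its call begins. calibration takes no time and is no camera call.
A pose or a line that the arm cannot do raises bot.PlanningError and nothing moves.
- bot.close_job(): hands the job in; it is judged then, once.
Trained networks look in the newest picture that a camera, given by its name, has taken for a name from the list of things; names that differ only in an ending like _2 or _b are one class to them, and where a whole thing is asked for, a point or a joint stands for the part that bears it (a point fixed in the world has none). Each returns a list of dicts, best first, with "confidence" (0 to 1); they miss things now and then, are a little off and sometimes report something else, mostly with a low value. They report only what shows in the picture. A call takes as long as a camera call. They do not tell look-alikes from the thing itself.
- bot.search_frame(camera, thing): "bbox" ([left, top, width, height] in pixels, round what is visible of it).
Readings, each from a call of its own:
- bot.read_clock(): time.
- bot.read_joint_positions(): joint angles.
- bot.read_joint_vel(): joint speeds.
- bot.read_joint_efforts(): joint torques, N m.
- bot.read_position(): TCP position.
- bot.read_tool_rot(): TCP orientation.
- bot.read_ft_force(): force on the tool from outside, world axes, zero at the start.
- bot.read_moment(): the same for the moment, N m.
- bot.read_gripper_width(): opening from 0.0 (shut) to 1.0 (fully open).
- bot.read_finger_force(): force on a finger pad.
Only numpy, scipy, OpenCV 4.12 (cv2) and the standard library are available. Lean on these libraries where they do the work, as an engineer would, in place of code of your own. Each camera call takes 0.05 s, during which the arm holds its last target. There are 200 camera calls.

## Task

Close the enclosure with the orange hatch, which is longer than the opening: tilt it and put one end deep under the yellow lip, let the other end down through the opening, past the black lip, until the hatch lies flat on the ledges, then slide it fully home under the black lip so that both ends are held. The frame's height is not known beforehand, so feel your way: press only gently against the enclosure (30 N at most), lower the hatch without letting it drop, and leave the other things on the table alone.

Things in the scene. Friction and masses are not known exactly. Their poses are not given: they have to be found in the camera images.
- panel: the hatch: flat orange plastic panel, 160 mm long (its x), 100 wide (y), 6 thick, lying on the table at the start, 0.15 to 0.31 kg. Origin: centre of its underside, z up through the handle. Both ends alike, either may go first.
- panel_handle (a point): centre of the hatch's black bridge handle, over the panel's centre, 52 mm above its underside. The bar runs across the panel: 12 mm thick along the panel's x, 70 mm long along y, spanning 40 to 64 mm above the underside, on posts at its two ends (y = +-31 mm).
- panel_end_a (a point): middle of the lower edge of the panel's +x end, 80 mm from its centre.
- panel_end_b (a point): middle of the lower edge of the panel's -x end, 80 mm from its centre.
- enclosure: the enclosure, fixed: grey open box 212 x 136 x 50 mm, and above it, on four levelling screws, a rigid grey frame round a well. Origin on the table under the box's middle; x along its length, from the yellow lip (-x end, roughly towards the robot) to the black lip (+x end). The hatch's place: centre at x = +2 mm, y = 0, with 4 mm of play to each side.
- well (a point): a point on the enclosure's axis, 70 mm above the table: the MEAN height of the ledges. The levelling screws are set differently each time: the ledges, and the whole frame with its lips, lie up to 10 mm higher or lower than this point (60 to 80 mm above the table). No reading tells the true height: find it by feel or by eye.
- well_side (a point): on the inner face of the well's +y wall, mean ledge height, mid-length of the opening. The well is 108 mm wide (enclosure y from -54 to 54), its walls are 6 mm thick and rise 25 mm above the ledges. Ledges at the bottom: 14 mm wide along both long sides (|y| 40 to 54), and across both ends (enclosure x below -62 and above 62 mm); the middle is open.
- yellow_end (a point): middle of the well's end wall under the YELLOW lip, at mean ledge height: enclosure x = -102 mm. The yellow lip overhangs the ledge by 32 mm (x from -102 to -70): underside 20 mm above the ledges, top 25 mm above them. The opening between the two lips is 140 mm long.
- black_end (a point): middle of the well's end wall under the BLACK lip, at mean ledge height: enclosure x = +82 mm. The black lip overhangs the ledge by 12 mm (x from 70 to 82): underside 8.5 mm above the ledges, top 25 mm above them. The hatch is home when its end meets this wall.
- lens_mount: black lens mount on a short post, foot 40 mm across, 82 mm tall; stays where it is. Origin at the centre of its underside.
- iris_mount: like the lens mount but with a brass iris, 87 mm tall; stays where it is. Origin at the centre of its underside.
- fibre_reel: small yellow plastic reel lying flat, 64 mm across, 24 mm high; stays where it is. Origin at the centre of its underside.
- driver: screwdriver lying on the table; stays where it is. Origin on its axis, at half its length.
- solvent_bottle: white bottle with a blue cap, 60 mm across, 150 mm tall; stays where it is. Origin at the centre of its underside.
- cap_jar: clear jar with a green lid, 56 mm across, 60 mm tall; stays where it is. Origin at the centre of its underside.
- power_meter: grey handheld meter lying flat, 75 x 140 x 28 mm; stays where it is. Origin at the centre of its underside.
There are look-alikes about, which are no part of the job. What is meant by the panel is not green, and is the smaller of those in its own colour.

How it is judged:
By the outcome, as a careful person would: the job done as asked, in the order asked, and still so for the second after the job is handed in, with the robot touching nothing.
It also fails if it takes over 58 s, if anything falls off the work surface, if the arm or the gripper's body presses on something with over 40 N, if the wrist force passes 120 N, or if a joint passes its speed limit or range.

## Working session

There is one attempt and no reset: what is moved stays moved. The work goes in short steps, each a Python script; the robot and the scene stay as the last script left them, time stands still between calls to the robot, and variables do not carry over. Pictures are saved under pics/ and viewed, at most 10 in all, crops included, and the job is handed in when it is done.

```bash
mkdir -p pics; ls; python3 - <<'E'
from cell import bot
import cv2, numpy as np
np.set_printoptions(precision=4,suppress=True)
for c in("top","side"):
    im=bot.camera(c); cv2.imwrite(f"pics/{c}0.png",im[:,:,::-1])
    k=bot.calibration(c); print(c,k["mtx"].tolist(),np.array(k["extrinsics"]))
    for t in("panel","enclosure","panel_handle","well"):
        print(t,[(d["bbox"],round(d["confidence"],2)) for d in bot.search_frame(c,t)][:4])
print(bot.read_clock())
E
```

```text
pics
top [[394.9235676051244, 0.0, 281.23183948433655], [0.0, 394.9235676051244, 208.59769664320442], [0.0, 0.0, 1.0]] [[ 0.0117 -0.9995  0.0293 -0.0258]
 [-0.9982 -0.0134 -0.0582  0.5462]
 [ 0.0585 -0.0286 -0.9979  1.2188]
 [ 0.      0.      0.      1.    ]]
panel [([375.6, 122.1, 56.8, 48.3], 0.97), ([322.1, 181.4, 42.1, 58.4], 0.9), ([359.3, 250.6, 55.3, 76.1], 0.61)]
enclosure [([163.4, 170.1, 67.0, 77.1], 0.65)]
panel_handle [([323.0, 180.9, 43.2, 56.0], 0.83), ([359.3, 254.7, 55.0, 72.4], 0.75), ([377.0, 122.6, 52.2, 48.6], 0.7)]
well [([165.9, 168.9, 61.4, 80.5], 0.96)]
side [[466.7481267365627, 0.0, 284.0425319279848], [0.0, 466.7481267365627, 205.21717857804487], [0.0, 0.0, 1.0]] [[ 0.9482 -0.3175  0.0015 -0.5156]
 [-0.1619 -0.4874 -0.858   0.142 ]
 [ 0.2732  0.8134 -0.5136  1.1272]
 [ 0.      0.      0.      1.    ]]
panel [([398.9, 277.8, 85.2, 62.0], 0.89), ([161.7, 296.7, 121.1, 86.5], 0.74), ([282.4, 240.4, 68.9, 45.1], 0.73)]
enclosure [([217.5, 144.8, 79.0, 61.0], 0.9)]
panel_handle [([281.0, 242.6, 68.6, 45.4], 0.78), ([394.1, 279.2, 90.7, 60.7], 0.78)]
well [([215.3, 147.6, 83.3, 56.0], 0.6)]
0.5
```

```bash
python3 - <<'E'
import cv2
a=cv2.imread("pics/top0.png");b=cv2.imread("pics/side0.png")
cv2.imwrite("pics/t1.png",cv2.resize(a[90:350,130:450],(800,650),interpolation=cv2.INTER_CUBIC)[:600])
cv2.imwrite("pics/s1.png",cv2.resize(b[120:400,140:500],(771,600),interpolation=cv2.INTER_CUBIC))
E
```

```text
(no output)
```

View pics/t1.png

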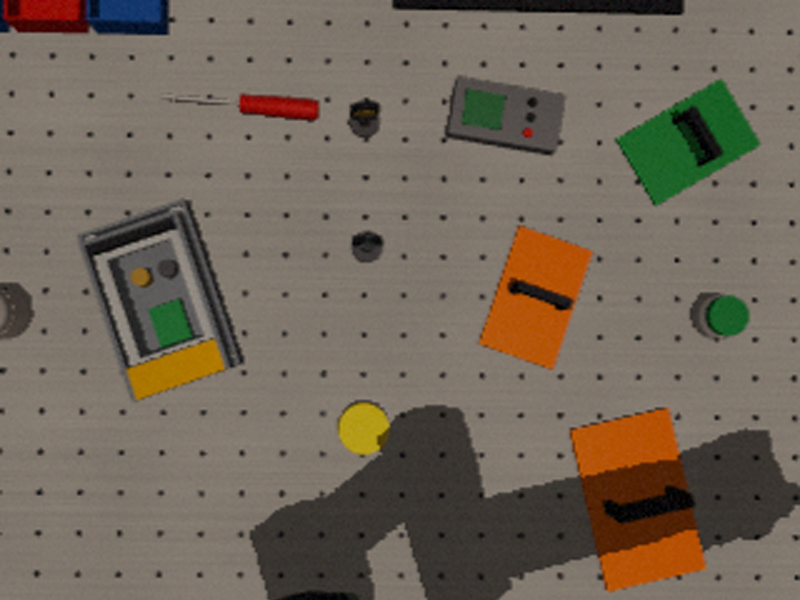

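View pics/s1.png

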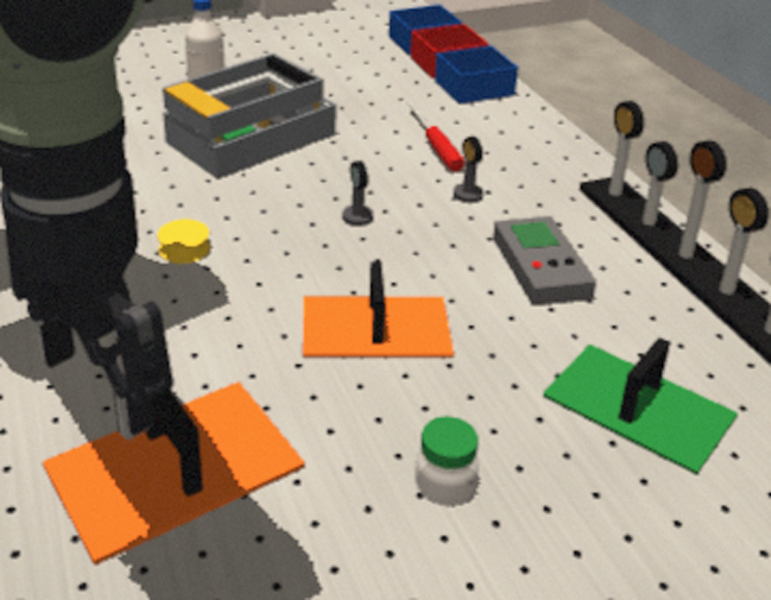

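The top crop shows the small orange hatch centred at crop pixel (536,297), which is full-image pixel (344,209). The enclosure has its yellow lip near crop (178,370) and its black lip near crop (135,235). The larger orange and the green panels are decoys. The side crop shows the same layout, with the yellow lip at crop (197,98).

Next I'll measure the hatch and the frame from both cameras.

```bash
cat > vis.py <<'E'
import cv2, numpy as np
from cell import bot
from scipy.optimize import least_squares
def proj(c,P):
    k=bot.calibration(c);E=np.array(k["extrinsics"]);q=np.atleast_2d(P)@E[:3,:3].T+E[:3,3]
    q=q@np.array(k["mtx"]).T; return q[:,:2]/q[:,2:]
def back(c,uv,z):
    k=bot.calibration(c);E=np.array(k["extrinsics"]);R=E[:3,:3];o=-R.T@E[:3,3]
    uv=np.atleast_2d(uv);d=np.c_[uv,np.ones(len(uv))]@np.linalg.inv(np.array(k["mtx"])).T@R
    return o+d*((z-o[2])/d[:,2])[:,None]
def blob(im,h0,h1,near,up=4,smin=130,vmin=60):
    im=cv2.resize(im,None,fx=up,fy=up,interpolation=cv2.INTER_LINEAR)
    h=cv2.cvtColor(im,cv2.COLOR_RGB2HSV);m=cv2.inRange(h,(h0,smin,vmin),(h1,255,255))
    cs,_=cv2.findContours(m,cv2.RETR_EXTERNAL,cv2.CHAIN_APPROX_NONE)
    cs=[c for c in cs if cv2.contourArea(c)>100*up*up/4]
    c=min(cs,key=lambda c:np.hypot(*(c.mean(0)[0]/up-near)))
    hull=cv2.convexHull(c); 
    q=cv2.approxPolyN(hull,4,ensure_convex=True)[0] if hasattr(cv2,'approxPolyN') else cv2.boxPoints(cv2.minAreaRect(c))
    return (q.reshape(-1,2)+.5)/up-.5, cv2.contourArea(c)/up/up
E
python3 - <<'E'
from vis import *
np.set_printoptions(precision=4,suppress=True)
T=cv2.imread("pics/top0.png")[:,:,::-1].copy();S=cv2.imread("pics/side0.png")[:,:,::-1].copy()
for n,c,im,near in(("T","top",T,(344,209)),("S","side",S,(316,272))):
    q,a=blob(im,5,14,near); X=back(c,q,.006);print(n,a,q.round(1).tolist(),"\n",X,X.mean(0),np.linalg.norm(X-np.roll(X,1,0),axis=1))
for n,c,im,near in(("T","top",T,(201,238)),("S","side",S,(231,166))):
    q,a=blob(im,17,28,near,smin=150); X=back(c,q,.095);print(n,a,q.round(1).tolist(),"\n",X,X.mean(0),np.linalg.norm(X-np.roll(X,1,0),axis=1))
E
```

```text
T 1579.8125 [[366.9, 189.9], [350.9, 237.9], [320.6, 227.1], [337.1, 179.1]] 
 [[ 0.6104 -0.2912  0.006 ]
 [ 0.4575 -0.2402  0.006 ]
 [ 0.4902 -0.1442  0.006 ]
 [ 0.6434 -0.196   0.006 ]] [ 0.5504 -0.2179  0.006 ] [0.1008 0.1612 0.1014 0.1616]
S 1769.75 [[346.6, 258.4], [351.6, 286.1], [281.1, 286.1], [281.4, 257.1]] 
 [[ 0.6386 -0.1972  0.006 ]
 [ 0.6057 -0.294   0.006 ]
 [ 0.4552 -0.2438  0.006 ]
 [ 0.4892 -0.1423  0.006 ]] [ 0.5472 -0.2193  0.006 ] [0.1592 0.1022 0.1587 0.1071]
T 489.84375 [[220.1, 237.4], [184.1, 249.9], [179.4, 236.9], [215.4, 224.9]] 
 [[0.4558 0.1597 0.095 ]
 [0.4186 0.2626 0.095 ]
 [0.4559 0.2772 0.095 ]
 [0.4919 0.1742 0.095 ]] [0.4556 0.2184 0.095 ] [0.0389 0.1094 0.0401 0.1091]
S 220.21875 [[247.4, 169.6], [235.4, 174.4], [215.4, 161.4], [227.6, 157.6]] 
 [[0.4895 0.1732 0.095 ]
 [0.4495 0.1547 0.095 ]
 [0.4124 0.2569 0.095 ]
 [0.4531 0.2713 0.095 ]] [0.4511 0.214  0.095 ] [0.1046 0.0441 0.1087 0.0431]
```

```bash
cat > arm.py <<'E'
from vis import *
from scipy.spatial.transform import Rotation as Ro
np.set_printoptions(precision=4,suppress=True)
S=1
def rot(yaw,tilt=0):   # panel rotation; tilt>0 raises +x end
    return Ro.from_euler('ZY',[yaw,-tilt],degrees=True)
def quat(Rp,s=None):
    s=S if s is None else s
    return np.roll((Rp*Ro.from_matrix([[0,s,0],[s,0,0],[0,0,-1]])).as_quat(),1)
def tcp(origin,Rp,h=.033): return np.array(origin)+Rp.apply([0,0,h])
E
python3 - <<'E'
from arm import *
print(bot.read_tool_rot(),bot.read_joint_positions())
for s in(1,-1):
    for o,R in(((.549,-.2185,0),rot(-18.9)),((.549,-.2185,.15),rot(-18.9)),((.537,.2467,.16),rot(19.8)),((.53,.245,.1),rot(19.8,16)),((.537,.2467,.07),rot(19.8))):
        q=bot.solve_ik(tcp(o,R),quat(R,s));print(s,None if q is None else np.array(q))
E
```

```text
[0.     0.9768 0.2142 0.    ] [-1.2732  0.3262 -0.1926  1.052   0.      1.4366]
1 [-0.5037  0.5963 -0.3203  0.6542  0.      1.397 ]
1 [-0.5037  0.4357 -0.1561  0.979   0.      1.397 ]
1 [ 0.3058  0.4281 -0.1411  1.0016  0.      1.531 ]
1 [ 0.2992  0.2828 -0.5874  0.4216  0.0128  1.5262]
1 [ 0.3058  0.5114 -0.2568  0.8026  0.      1.531 ]
-1 [-0.5037  0.5963 -0.3203  0.6542  0.     -1.7446]
-1 [-0.5037  0.4357 -0.1561  0.979   0.     -1.7446]
-1 [ 0.3058  0.4281 -0.1411  1.0016  0.     -1.6106]
-1 [ 0.2992  0.2828 -0.5874  0.4216  0.0128 -1.6154]
-1 [ 0.3058  0.5114 -0.2568  0.8026  0.     -1.6106]
```

```bash
python3 - <<'E'
from arm import *
R=rot(-18.9);o=np.array([.549,-.2185,0])
bot.move_pose(tcp(o+[0,0,.09],R),quat(R))
bot.move_linear(tcp(o+[0,0,.0005],R),speed=.12,until_force=15) and print("contact")
bot.set_gripper(0.0,80)
print("w",bot.read_gripper_width(),bot.read_finger_force(),bot.read_position())
f0=np.array(bot.read_ft_force())
bot.move_linear(tcp(o+[0,0,.15],R),speed=.12)
bot.wait(.2);print("dF",np.array(bot.read_ft_force())-f0,bot.read_moment(),bot.read_gripper_width())
R=rot(19.8)
bot.move_pose(tcp((.42,.02,.15),R),quat(R)); bot.wait(.2)
for c in("top","side"): cv2.imwrite(f"pics/{c}2.png",bot.camera(c)[:,:,::-1])
print(bot.read_clock(),bot.read_position())
E
python3 - <<'E'
import cv2,numpy as np
a=cv2.imread("pics/top2.png")[90:340,130:380];b=cv2.imread("pics/side2.png")[80:330,130:380]
cv2.imwrite("pics/c2.png",cv2.resize(np.hstack([a,b]),(800,400),interpolation=cv2.INTER_CUBIC))
E
```

```text
w 0.12754696062973578 78.81980538368225 [ 0.5492 -0.2186  0.0339]
dF [ 1.3933  0.1872 -5.4561] [-0.0273 -0.0016  0.0043] 0.1311022296153191
6.625 [0.4205 0.0194 0.1829]
```

View pics/c2.png

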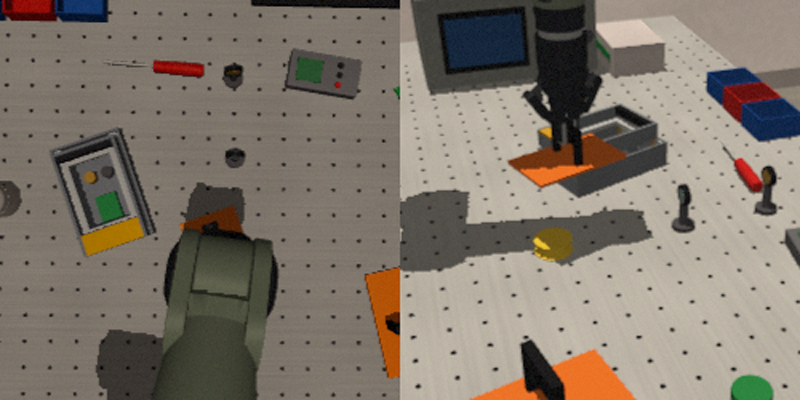

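The in-hand view shows the hatch held level. Its corners in the side half of the picture are near (510,162), (545,186) and (625,152). I'll compare the measured corners with the predicted ones.

```bash
python3 - <<'E'
from arm import *
T=cv2.imread("pics/top2.png")[:,:,::-1].copy();Sd=cv2.imread("pics/side2.png")[:,:,::-1].copy()
p=np.array([.4205,.0194,.1829]); R=rot(19.8)
cor=p+R.apply([[sx*.08,sy*.05,-.027] for sx,sy in((1,1),(1,-1),(-1,-1),(-1,1))])
bot_=cor-[0,0,.006]
q,a=blob(Sd,5,14,(226,178),vmin=90);print("side pred",proj("side",cor).round(1).tolist(),"\nbot",proj("side",bot_).round(1).tolist(),"\nmeas",q.round(1).tolist())
q,a=blob(T,5,14,(262,227),smin=100,vmin=40);print("top pred",proj("top",cor[:2]).round(1).tolist(),"meas",q.round(1).tolist())
# enclosure fit: yellow patch x -108..-70, y +-w, top height z
T0=cv2.imread("pics/top0.png")[:,:,::-1].copy();S0=cv2.imread("pics/side0.png")[:,:,::-1].copy()
qt,_=blob(T0,17,28,(201,238),smin=150);qs,_=blob(S0,17,28,(231,166),smin=150)
def mod(v):
    return np.array([v[0],v[1],v[3]])+rot(v[2]).apply([[x,y,0] for x,y in((-.108,-.054),(-.108,.054),(-.07,.054),(-.07,-.054))])
def res(v):
    M=mod(v);o=[]
    for c,q in(("top",qt),("side",qs)):
        P=proj(c,M);d=np.linalg.norm(P[:,None]-q[None],axis=2);o.append(P-q[d.argmin(1)])
    return np.ravel(o)
r=least_squares(res,[.537,.2467,19.8,.093],x_scale=[.01,.01,3,.01]);print(r.x,r.fun.reshape(2,4,2).round(2).tolist())
# overlay
v=r.x;out=[]
for c,im in(("top",T0),("side",S0)):
    im=cv2.resize(im[:,:,::-1],None,fx=6,fy=6,interpolation=cv2.INTER_CUBIC)
    B=np.array([v[0],v[1],0]);g=rot(v[2])
    for pts,col in(([(x,y,v[3]) for x,y in((-.108,-.06),(-.108,.06),(.088,.06),(.088,-.06))],(255,0,255)),([(x,y,v[3]) for x,y in((-.07,-.054),(-.07,.054),(.07,.054),(.07,-.054))],(255,255,0)),([(x,y,.05) for x,y in((-.106,-.068),(-.106,.068),(.106,.068),(.106,-.068))],(0,255,0))):
        P=(proj(c,B+g.apply(pts))+.5)*6-.5;cv2.polylines(im,[np.int32(P.round())],True,col,1)
    ce=(proj(c,B+[0,0,.07])[0]*6).astype(int);out.append(cv2.resize(im[ce[1]-290:ce[1]+290,ce[0]-250:ce[0]+250],(400,464)))
cv2.imwrite("pics/ov.png",np.hstack(out))
E
```

```text
side pred [[250.2, 162.5], [272.6, 175.9], [218.5, 195.2], [197.5, 179.6]] 
bot [[250.2, 164.5], [272.6, 178.0], [218.7, 197.4], [197.8, 181.7]] 
meas [[273.4, 177.6], [217.9, 197.4], [195.9, 180.4], [249.1, 162.1]]
top pred [[241.6, 229.6], [275.9, 217.7]] meas [[282.6, 235.1], [243.1, 235.1], [241.4, 229.4], [275.9, 216.9]]
[ 0.5377  0.2492 19.7076  0.0922] [[[-0.67, 0.53], [-0.18, 0.25], [0.45, 0.81], [-0.08, 0.67]], [[1.06, -0.48], [1.38, -0.33], [-0.17, 0.11], [0.05, 0.6]]]
```

View pics/ov.png

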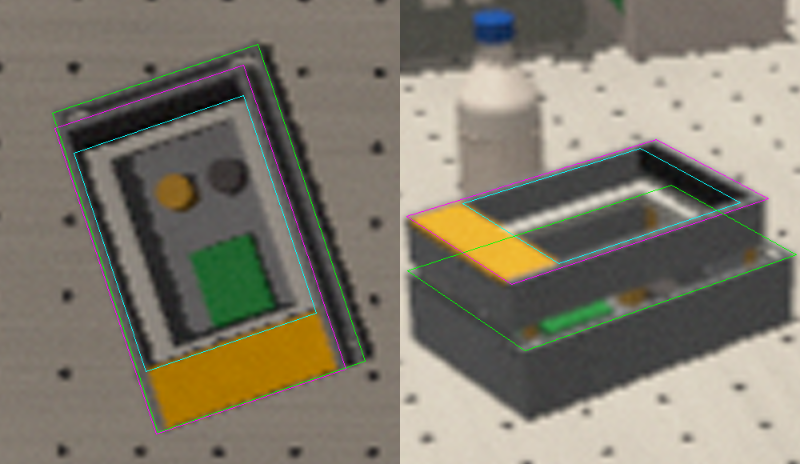

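The overlay fits both views. Lip top is at about 92 mm, so the ledge is at about 67 mm. The hatch in hand is within 1 px of prediction. Next I'll tilt it and feel for the ledge with the yellow end.

```bash
cat >> arm.py <<'E'
EX,EY,YAW=.5377,.2492,19.7
def pose(xe,ze,tilt,dy=0):
    """TCP and quaternion for yellow-side lower edge at enclosure x=xe, world z=ze"""
    R=rot(YAW,tilt); e=np.array([EX,EY,0])+rot(YAW).apply([xe,dy,0])+[0,0,ze]
    o=e+R.apply([.08,0,0]); return tcp(o,R,.0335),quat(R)
def lin(xe,ze,tilt,dy=0,**k):
    p,q=pose(xe,ze,tilt,dy); return bot.move_linear(p,rotation=q,**k)
def state(tilt):
    """xe, dy, ze from the actual TCP"""
    w,x,y,z=bot.read_tool_rot(); Rt=Ro.from_quat([x,y,z,w]); Rp=Rt*Ro.from_matrix([[0,S,0],[S,0,0],[0,0,-1]]).inv()
    e=np.array(bot.read_position())+Rp.apply([-.08,0,-.0335])
    l=rot(YAW).inv().apply(e-[EX,EY,0]); v=Rp.apply([1,0,0]); return l, np.degrees(np.arcsin(v[2]))
E
python3 - <<'E'
from arm import *
bot.move_pose(*pose(-.060,.127,16))
lin(-.060,.086,16,speed=.06)
bot.wait(.2); f0=np.array(bot.read_ft_force());print(f0,state(16))
c=lin(-.060,.056,16,speed=.015,until_force=4)
print(c,np.array(bot.read_ft_force())-f0,state(16),bot.read_moment(),bot.read_clock())
for c in("top","side"): cv2.imwrite(f"pics/{c}3.png",bot.camera(c)[:,:,::-1])
a=cv2.imread("pics/top3.png")[150:270,140:260];b=cv2.imread("pics/side3.png")[100:220,190:310]
cv2.imwrite("pics/c3.png",cv2.resize(np.hstack([a,b]),(800,400),interpolation=cv2.INTER_CUBIC))
E
```

```text
[ 0.0375  0.4516 -3.0045] (array([-0.0596,  0.    ,  0.0865]), np.float64(16.053201773745013))
True [1.7079 0.4626 7.8961] (array([-0.0596, -0.    ,  0.0674]), np.float64(16.035417977350008)) [-0.0815  0.2704  0.0016] 9.9
```

View pics/c3.png

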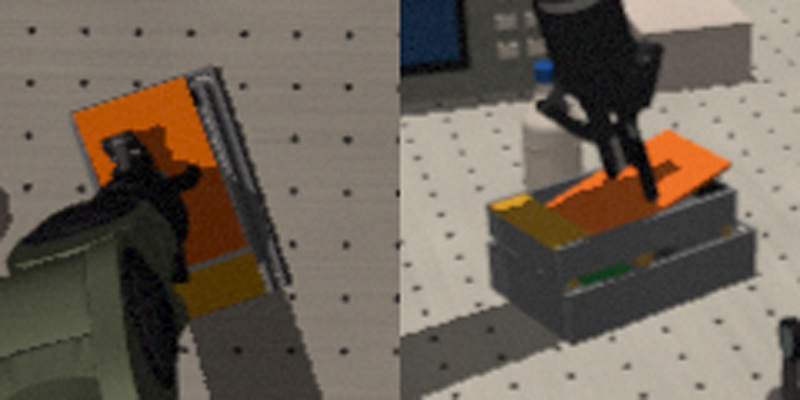

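Ledge felt at z ≈ 0.0674, which agrees with the visual estimate. The picture shows the yellow end inside the well just before its lip, and the far end above the black lip. Next I'll slide it under the yellow lip.

```bash
python3 - <<'E'
from arm import *
F=lambda:np.array(bot.read_ft_force())
lin(-.060,.0692,16,speed=.02); bot.wait(.1); print(F())
c=lin(-.097,.0692,16,speed=.04,until_force=7); bot.wait(.1); print("slide",c,F(),state(0))
if not c:
    for t in(12,8,4):
        c=lin(-.0965,.0687,t,speed=.03,until_force=9)
        print(t,c,F(),state(0))
        if c: break
print(bot.read_moment(),bot.read_clock())
E
```

```text
[ 0.1129  0.4743 -4.0006]
slide False [-0.5089  0.2197 -2.6466] (array([-0.0967, -0.    ,  0.0692]), np.float64(16.015224220269474))
12 False [ 0.307   0.1585 -3.3882] (array([-0.096 , -0.    ,  0.0685]), np.float64(12.039434377111137))
8 False [-0.2744  0.4164 -4.0433] (array([-0.0965,  0.    ,  0.0684]), np.float64(8.055597205395003))
4 False [ 0.4429  0.0126 -3.3523] (array([-0.0966,  0.    ,  0.0684]), np.float64(4.0622654340816))
[-0.0199  0.091   0.0212] 12.675
```

```bash
python3 - <<'E'
from arm import *
F=lambda:np.array(bot.read_ft_force())
c=lin(-.0965,.0687,0.0,speed=.02,until_force=6); print("flat",c,F(),state(0))
bot.wait(.1)
c=lin(-.0965,.0640,0.0,speed=.008,until_force=4); bot.wait(.1);l,t=state(0);print("down",c,F(),l,t)
zc=l[2]
if c and abs(zc-.0674)<.0015:
    lin(-.0965,zc+.0004,0,speed=.01); bot.wait(.1); print(F(),state(0))
    c=lin(-.083,zc+.0004,0,speed=.03,until_force=10); print("slide1",c,F(),state(0))
    if not c:
        c=lin(-.070,zc+.0004,0,speed=.012,until_force=8); print("slide2",c,F(),state(0))
print(bot.read_moment(),bot.read_clock())
for c in("top","side"): cv2.imwrite(f"pics/{c}4.png",bot.camera(c)[:,:,::-1])
a=cv2.imread("pics/top4.png")[150:270,140:260];b=cv2.imread("pics/side4.png")[100:220,190:310]
cv2.imwrite("pics/c4.png",cv2.resize(np.hstack([a,b]),(800,400),interpolation=cv2.INTER_CUBIC))
E
```

```text
flat False [ 0.2842 -0.8304 -3.0047] (array([-0.0968,  0.0001,  0.0686]), np.float64(0.03780966352341794))
down True [ 0.0957 -0.3748  6.5027] [-0.0966 -0.      0.0682] 0.025717928083953692
[-0.1376 -0.0761 -2.598 ] (array([-0.0969,  0.    ,  0.0683]), np.float64(-0.0500018517885329))
slide1 False [-0.1972 -0.8723 -3.3441] (array([-0.0831,  0.    ,  0.0684]), np.float64(-0.023978707582928412))
slide2 True [-0.6869 -0.9045  3.5521] (array([-0.0766, -0.0001,  0.0686]), np.float64(-0.2176266122071495))
[ 0.0541 -0.0584  0.0574] 15.4083
```

View pics/c4.png

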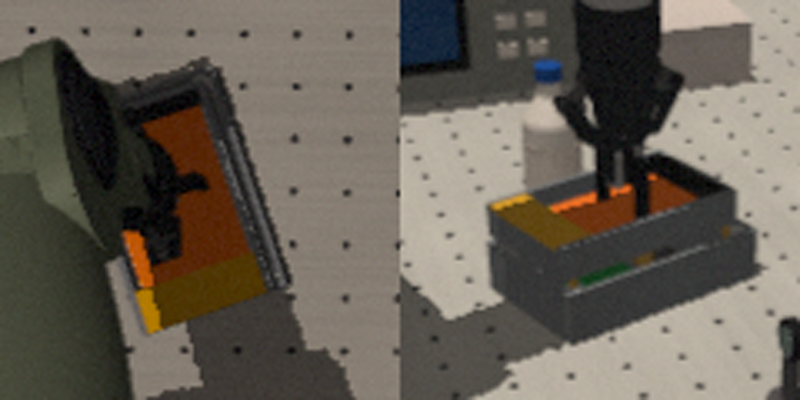

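The hatch lies flat under both lips, and it stopped near x = −76.6 mm, where the black wall is expected. I'll settle it gently, confirm the wall by pushing again, and then release.

```bash
python3 - <<'E'
from arm import *
F=lambda:rot(YAW).inv().apply(bot.read_ft_force())
bot.wait(.2);print(F(),state(0))
l,_=state(0)
# ease the load, then push again towards the wall
lin(l[0]-.001,.0684,0,speed=.01);bot.wait(.1);print("eased",F(),state(0))
c=lin(-.070,.0684,0,speed=.008,until_force=8);bot.wait(.1);print("push",c,F(),state(0))
l,_=state(0)
c=lin(l[0],.0660,0,speed=.006,until_force=4);bot.wait(.1);print("down",c,F(),state(0),bot.read_clock())
E
```

```text
[0.1155 0.1085 5.1702] (array([-0.0766, -0.0001,  0.0685]), np.float64(-0.2007580451544444))
eased [ 0.0285  0.548  -0.2363] (array([-0.0779,  0.    ,  0.0683]), np.float64(-0.02894476037306225))
push True [0.1272 0.803  5.405 ] (array([-0.0766, -0.0001,  0.0685]), np.float64(-0.15488774563198923))
down True [-0.1416 -0.2117  4.0087] (array([-0.0766, -0.0001,  0.0684]), np.float64(-0.11611140561765618)) 17.0167
```

```bash
python3 - <<'E'
from arm import *
F=lambda:rot(YAW).inv().apply(bot.read_ft_force())
l,_=state(0)
lin(l[0],.0686,0,speed=.006)
for d in(.0002,.0006,.001):
    c=lin(l[0]+d,.0686,0,speed=.005,until_force=12);f=F();bot.wait(.15);print(d,c,f,F(),state(0),np.array(bot.read_moment()))
    if c or abs(F()[0])>12: break
print(bot.read_clock())
E
```

```text
0.0002 False [ 0.1762  0.0555 -2.3154] [ 0.3492 -0.5047 -2.093 ] (array([-0.0767, -0.    ,  0.0683]), np.float64(-0.042498150214544596)) [-0.0051 -0.0953  0.0149]
0.0006 False [-1.2246  0.4993 -1.6759] [-1.534   0.817  -3.2417] (array([-0.0765,  0.    ,  0.0684]), np.float64(-0.055654173968545564)) [-0.1148  0.1922  0.03  ]
0.001 False [-2.7622 -0.7899 -1.1501] [-4.1302 -0.571  -0.5183] (array([-0.0764, -0.0001,  0.0685]), np.float64(-0.08152947076438709)) [-0.4954  0.7878  0.1364]
18.5167
```

The x-force now rises steadily at −76.6 mm, so this is the end wall. Next I'll lower it, release, retreat and check.

```bash
python3 - <<'E'
from arm import *
F=lambda:rot(YAW).inv().apply(bot.read_ft_force())
c=lin(-.0762,.0660,0,speed=.006,until_force=4);bot.wait(.1);print(c,F(),state(0))
bot.set_gripper(.6);bot.wait(.2);print(bot.read_gripper_width(),F())
p=np.array(bot.read_position());bot.move_linear(p+[0,0,.12],speed=.1)
bot.move_pose([.40,-.05,.3],bot.read_tool_rot());bot.wait(.2)
print(bot.read_clock())
out=[]
for c in("top","side"):
    im=bot.camera(c)[:,:,::-1].copy();cv2.imwrite(f"pics/{c}5.png",im);
    im=cv2.resize(im,None,fx=5,fy=5,interpolation=cv2.INTER_CUBIC);g=rot(YAW);z=.0674
    P=(proj(c,np.array([EX,EY,0])+g.apply([(x,y,z+.006) for x,y in((-.078,-.05),(-.078,.05),(.082,.05),(.082,-.05))]))+.5)*5
    cv2.polylines(im,[np.int32(P)],True,(255,255,0),1)
    ce=(proj(c,[EX,EY,.08])[0]*5).astype(int);out.append(im[max(0,ce[1]-250):ce[1]+250,max(0,ce[0]-200):ce[0]+200])
cv2.imwrite("pics/c5.png",np.hstack(out))
E
```

```text
True [ 0.3905 -0.4289  5.8943] (array([-0.0765, -0.0001,  0.0683]), np.float64(-0.08460140140442872))
0.5977866786438413 [0.1734 0.4276 0.6862]
22.35
```

View pics/c5.png

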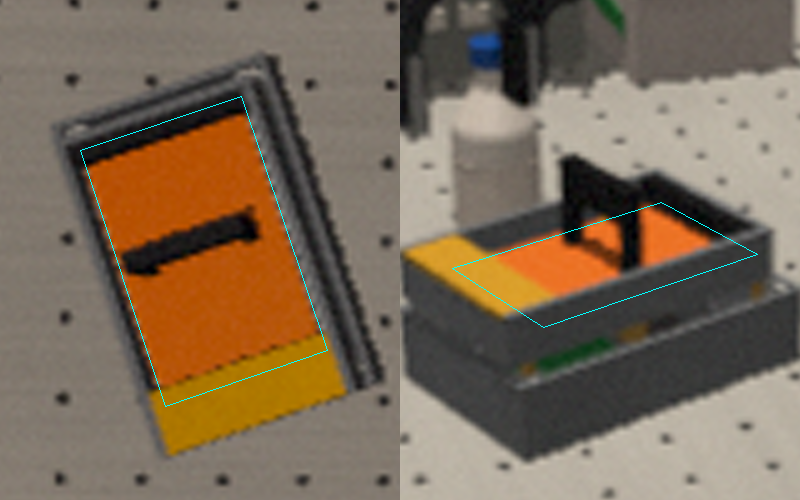

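The hatch lies flat under both lips with the handle near mid-opening, at about (190,243). I'll do one numeric check of the handle position, then hand in.

```bash
python3 - <<'E'
from arm import *
T=cv2.imread("pics/top5.png")[:,:,::-1].copy()
z=.0674+.064
e=proj("top",np.array([EX,EY,0])+rot(YAW).apply([(x,y,z) for x,y in((-.0045,-.035),(-.0045,.035),(.0085,.035),(.0085,-.035))]))
g=cv2.cvtColor(T,cv2.COLOR_RGB2GRAY);h=cv2.cvtColor(T,cv2.COLOR_RGB2HSV)
c=e.mean(0).round().astype(int);m=np.zeros_like(g);cv2.fillPoly(m,[np.int32(proj("top",np.array([EX,EY,0])+rot(YAW).apply([(x,y,z) for x,y in((-.03,-.03),(-.03,.03),(.03,.03),(.03,-.03))])))],1)
ys,xs=np.where((m>0)&(g<50));X=back("top",np.c_[xs,ys],z);L=rot(YAW).inv().apply(X-[EX,EY,0]);print(len(xs),L.mean(0),L.min(0),L.max(0))
bot.close_job()
E
```

```text
119 [0.0015 0.0014 0.1314] [-0.0085 -0.0304  0.1314] [0.0094 0.0322 0.1314]
the job is handed in; nothing more can be done
```

The hatch lies flat on the ledges with its ends under both lips and was pushed home against the black-end wall; I released it, moved the arm clear, and handed the job in at about 22 s on the robot's clock, with no verdict returned.

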